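# Extend the ratchet and hold the belt tensioner at its marks

### The job

The ratchet on the spring belt tensioner in the vise is too short to work it comfortably: press in the lock button on the side of the handle's collar, pull the handle out to its second, outermost stop and let the button spring back out so that it is locked, while the tensioner still rests. Then grip the handle clear of the button and swing it clockwise (seen from above, towards you) until the tensioner's pointer stands between the two raised marks on its housing, and finish there, holding the extended handle in the gripper, still, against the spring; do not let go. Leave the other things on the bench where they are.

Things in the scene. Friction and masses are not known exactly. Their poses are not given: they have to be found in the camera images.
- vise: fixed bench vise, 100 mm jaws, on a 360 x 240 x 22 mm plank. Origin on the bench top below the tensioner's pivot; x towards the anvil (away from the robot), -y where the handle points at rest. In its jaws (top at 124 mm): a spring belt tensioner, a grey cast housing of diameter 80 mm, top at 171 mm, with a short arm and black pulley on it. A ratchet sits level on its pivot (head diameter 38 mm).
- tensioner_axis (a point): fixed point on the vertical pivot axis of tensioner and ratchet, 217 mm above the bench, the height of the handle's centre line. Axes as the vise's.
- marks (a point): midpoint between the two marks: raised lugs 10 mm apart on a tab at the housing's rim, 51 mm from the pivot axis, on the anvil side of the vise, 177 mm above the bench. Fixed.
- pointer (a point): tip of the pointer, a 3 mm wide finger at the rim of the turning cap, 49 mm from the pivot axis, 177 mm above the bench; it turns with the tensioner and ratchet, 100 degrees anticlockwise of the handle seen from above.
- tensioner (a joint): swing of tensioner and ratchet together, rad: 0 = at rest on its stop, grows clockwise seen from above (handle towards the robot). Pointer midway between the marks at 0.40, wholly between them from 0.33 to 0.47; end of travel 0.62. A spring drives it back to 0 when let go: 1.4 N m at 0, 3.0 N m at 0.40 (11 N at the grip of the extended handle).
- handle (a joint): slide of the handle (collar, grip, end cap in one piece) out along the ratchet's bar, m: 0 = short (start), 0.045 = first stop, 0.090 = second and last stop (travel ends at 0.0905). Friction 2 N. The button locks it at these three (1 mm play). Held in, it passes the first stop freely; let go between stops, the button stays in until it springs out at the next stop.
- handle_collar (a point): middle of the collar, a steel block 36 long, 24 wide, 24 high; moves with the handle: 112 mm from the pivot axis when short, 202 mm at the second stop, 217 mm above the bench. x outward along the handle, y towards the lock button, z up. The lock button sits in the middle of its +y side, the side away from the robot.
- handle_grip (a point): middle of the black rubber grip (88 long, 28 wide, 26 high; axes as handle_collar's), 68 mm outward of handle_collar: 180 mm from the pivot axis when short, 270 mm at the second stop, 217 mm above the bench. The handle's end is 52 mm farther out. Handle and bar are one straight line through the pivot axis.
- lock_button (a joint): travel of the sprung lock button into the collar, m: 0 = out (proud by 5 mm; 14 mm long, 12 mm high), 0.005 = flush. The lock is free from 0.0035 in; 3 N starts it, 7.7 N takes it fully in. Pinching the collar across its sides from above (29 mm wide over the button, 24 when in) with 20 N or more holds it in.
- chisel: bystander, loose: a bevel-edge chisel lying flat, black handle, 250 long, 31 thick. Origin: the collar end of the handle, on the bench; x runs to the blade.
- wrench: bystander, loose: a plain steel wrench lying flat, 190 long. Origin: its middle, on the bench.
- screwdriver: bystander, loose: a screwdriver lying flat, 220 long. Origin: its middle, on the bench.
- jar: bystander, loose: a lidded glass jar, diameter 72, 90 high. Origin: centre of its foot.
- spray_can: bystander, loose: a spray can, diameter 54, 170 high. Origin: centre of its foot.
- deep_socket: bystander, loose: a deep steel socket, diameter 26, 50 high, standing on the vise's plank. Origin: centre of its foot.
- short_socket: bystander, loose: a short steel socket, diameter 23, 28 high, standing on the vise's plank. Origin: centre of its foot.
- tape_measure: bystander, loose: a tape measure standing on its edge, 68 x 40 x 62 high. Origin: centre of its foot.

How it is judged:
On the way, in this order (a step that is already met when the one before it is completed fails the run):
1. the lock button is pressed in while the handle is still short (value of joint lock_button above 0.0033 m and value of joint handle below 0.01 m), for 0.1 s.
2. the handle is locked at its second stop, button out again, the tensioner still at rest (value of joint handle above 0.087 m and value of joint lock_button below 0.0015 m and value of joint tensioner below 0.12 rad), for 0.2 s.
At the end, for the whole second after the job is handed in: The handle is at its second stop (beyond 87 mm), the lock button out (under 1.5 mm in), the tensioner still (under 0.05 rad/s) with its pointer between the marks (0.33 to 0.47 rad), and the fingers still grip the handle (over 20 N, both pads together) (value of joint handle above 0.087 m and value of joint lock_button below 0.0015 m and value of joint tensioner between 0.33 and 0.47 rad and velocity of joint tensioner between -0.05 and 0.05 rad/s and contact force between the fingers and handle above 20 N); the arm keeps its last pose, push and grip.
It fails at once if another thing on the bench or on the vise's plank is moved more than 30 mm (distance of any of chisel, wrench, screwdriver, jar, spray_can, deep_socket, short_socket, tape_measure from where it was at the start of the episode above 0.03 m).
It also fails if it takes over 42 s, if anything falls off the work surface, if the arm or the gripper's body presses on something with over 40 N, if the wrist force passes 120 N, or if a joint passes its speed limit or range.

### The arm

A 6-joint arm with a two-finger parallel gripper is mounted at the origin on the work surface. World frame = base frame: x ahead of the robot, y to its left, z up, the work surface at z = 0. Lengths are in m, angles in rad, forces in N, time in s.
With the tool pointing down it reaches from about 0.3 to 0.775 m from the base axis. Payload 14.6 kg.
Tool frame: the origin (TCP) lies at the very end of the fingers, on their centre line; the grasp point (between the pads) lies 19 mm behind it; z points along the fingers, y is the line along which they close (so a half turn about z gives the same grasp; the last joint's range is limited). The gripper opens to 85 mm and grips with 20 to 120 N. Pads are 22 mm wide; open, the fingers measure 114 mm over their backs; the gripper's body (76 mm by 85 mm) begins 54 mm behind the grasp point. The pads swing forward as they close: fully open they stand 13 mm farther back than shut.
Start: joints at [-0.067, 0.3, 1.521, -0, 1.321, -0.067], TCP at [0.55, -0, 0.211] pointing down, gripper open.
Joint ranges: [-3.03, 3.03], [-0.79, 2.21], [0.23, 2.52], [-1.04, 4.18], [0, 3.07], [-2.55, 2.55]. Speed limits (rad/s): [2.22, 2.22, 2.57, 3.14, 3.14, 3.14].

### API

Orientations are given as a unit quaternion [w, x, y, z].
In Python, from bench import env gives the robot as it stands.
- The arm moves only by the tool drive_tool, never from a script. Its arguments are lists of equal length, an entry for each row: "linear": the shift along the tool's x, y, z each as a share of 0.03 m, from -1 to 1, a list of three; "rotation": the turn, a rotation vector about the tool's x, y, z each as a share of 6 degrees, from -1 to 1, a list of three; "hand": the closure, from 0 (fully open) to 1 (shut). A call has 1 to 20 rows; each row shifts and turns the commanded pose from where the row before left it, along the tool's axes as they then stand; what a row does not reach is not made up. A row lasts 1/12 s, in which the tool goes at most 41.7 mm and 7.16 degrees, less where a joint would pass 70% of its speed; a pose out of reach is approached as far as the arm can. A call with a number of a shift or a turn outside -1 to 1 is refused whole. A call with a gripper value outside its range is refused whole. The fingers move at their own pace and stop on an object; the grip force is fixed at half the most. Time passes only in rows, so rows that do not move let the fingers close. It gives the time, the measured TCP pose, the force, the opening and the grip force at its end, in the units of the state.
- env.sense(): the state, without advancing time (a new reading comes with each control period).
- env.snapshot(name): name is "scene" or "side" or "wrist"; returns the picture (480x640x3 uint8, red, green, blue); there is no depth.
- env.camera_info(name): a dict with "fx", "fy", "cx", "cy" (pixels), "T" (4x4, takes a point from camera to world coordinates). Camera axes: x right, y down, z forward; pixel columns grow to the right and rows downward; lengths in m; the calibration is good to about 2 mm. The wrist camera is an equidistant fisheye: a pixel r from the principal point sees the ray r / f radians off the axis. A picture is of the moment at which its call begins: read the wrist's pose just before it. camera_info takes no time and is no camera call; for the wrist camera it gives the pose at the moment of the call.
- env.hand_in(): hands the job in; it is judged then, once.
The state is a dict: "time_s": time; "joints": joint angles; "joint_vel": joint speeds; "joint_efforts": joint torques, N m; "position": TCP position; "ee_rot": TCP orientation; "contact_force": force on the tool from outside, world axes, zero at the start; "torque": the same for the moment, N m; "opening": finger opening in m; "grip_force": force on a finger pad.
Only numpy, scipy, OpenCV 4.12 (cv2) and the standard library are available. Lean on these libraries where they do the work, as an engineer would, in place of code of your own. Each camera call takes 0.05 s, during which the arm holds its last target. There are 200 camera calls.

## Working session

There is one attempt and no reset: what is moved stays moved. The work goes in short steps, Python scripts to look and compute and a tool call to move; the robot and the scene stay as the last step left them, time stands still between calls to the robot, and variables do not carry over. Pictures are saved under pics/ and viewed, at most 10 in all, crops included, and the job is handed in when it is done.

Besides the shell and the picture viewer there is one more tool, called after ">>>" by a JSON object that holds its "op" and its "data", one argument or row to a line. drive_tool: Moves the arm, as the interface text tells. Shift numbers are shares of 0.03 m and turn numbers shares of 6 degrees, none past 1 either way. Its arguments: {"type":"object","properties":{"linear":{"type":"array"},"rotation":{"type":"array"},"hand":{"type":"array"}},"required":["linear","rotation","hand"]}

```bash
mkdir -p pics
python3 - <<'E'
from bench import env
import cv2,numpy as np
np.set_printoptions(precision=4,suppress=True)
for n in ["scene","side"]:
    im=env.snapshot(n); cv2.imwrite(f"pics/{n}0.png",im[:,:,::-1]); c=env.camera_info(n); print(n,c["fx"],c["cx"],c["cy"]);print(c["T"])
s=env.sense();print(s)
E
```

```text
scene 476.12240241966975 318.6756070311416 231.85156511074524
[[-0.1473  0.8075 -0.5712  1.2749]
 [ 0.9891  0.1169 -0.0897  0.0964]
 [-0.0057 -0.5782 -0.8159  1.154 ]
 [ 0.      0.      0.      1.    ]]
side 457.6053058535727 322.9149820359533 240.3743562124746
[[-0.9992 -0.0296  0.0265  0.5437]
 [-0.0398  0.7443 -0.6667  0.6229]
 [-0.     -0.6672 -0.7449  0.8848]
 [ 0.      0.      0.      1.    ]]
{'time_s': 0.1, 'joints': array([-0.0666,  0.3004,  1.5215, -0.    ,  1.3207, -0.0666]), 'joint_vel': array([-0.0005, -0.0002, -0.0012, -0.0006, -0.0008,  0.0008]), 'joint_efforts': array([  0.0005, -54.438 , -36.2372,  -0.0001,   0.003 ,  -0.    ]), 'position': array([0.5498, 0.    , 0.2106]), 'ee_rot': array([-0.0004,  0.7071,  0.7071, -0.0003]), 'contact_force': array([0.0285, 0.4346, 0.8998]), 'torque': array([0.0073, 0.0228, 0.0225]), 'grip_force': 0.0, 'opening': 0.08526945188912048}
```

View pics/scene0.png

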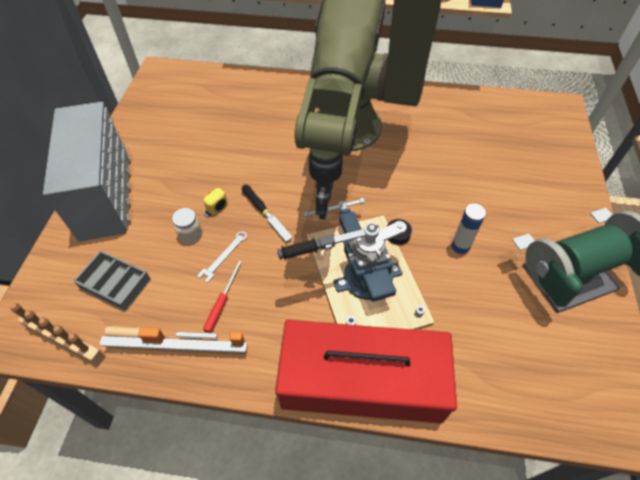

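View pics/side0.png

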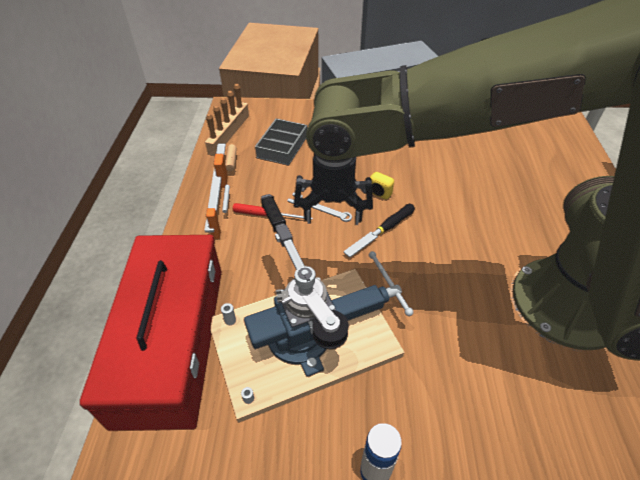

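The scene picture shows the ratchet head near (373,230) and the grip end near (282,253). In the side picture the head is at (304,272) and the grip end at (267,198). I'll zoom both to refine these.

```bash
cat > h.py <<'E'
from bench import env
import cv2,numpy as np
np.set_printoptions(precision=4,suppress=True)
def ray(n,u,v,c=None):
    c=c or env.camera_info(n); T=np.array(c["T"]); x=(u-c["cx"])/c["fx"]; y=(v-c["cy"])/c["fy"]
    if n=="wrist":
        r=np.hypot(x,y); k=np.sin(r)/max(r,1e-9); d=np.array([x*k,y*k,np.cos(r)])
    else: d=np.array([x,y,1.])
    return T[:3,3],T[:3,:3]@d
def plane(n,u,v,z,c=None):
    o,d=ray(n,u,v,c); return o+d*(z-o[2])/d[2]
E
python3 - <<'E'
from h import *
a=cv2.imread("pics/scene0.png")[190:290,260:420]; b=cv2.imread("pics/side0.png")[180:360,230:390]
a=cv2.resize(a,(800,500),interpolation=cv2.INTER_CUBIC)[:, :]
a=cv2.resize(a,(480,300)); b=cv2.resize(b,(533,600),interpolation=cv2.INTER_CUBIC)
cv2.imwrite("pics/z0.png",cv2.resize(cv2.imread("pics/scene0.png")[190:290,260:420],(800,500),interpolation=cv2.INTER_CUBIC))
cv2.imwrite("pics/z1.png",b)
for n,p in (("scene",[(373,230),(282,253),(325,242)]),("side",[(304,272),(267,198),(280,237)])):
    for q in p: print(n,q,plane(n,*q,.217))
E
```

```text
scene (373, 230) [0.5947 0.1224 0.217 ]
scene (282, 253) [ 0.6912 -0.0827  0.217 ]
scene (325, 242) [0.646  0.0125 0.217 ]
side (304, 272) [0.5993 0.1048 0.217 ]
side (267, 198) [ 0.6917 -0.0915  0.217 ]
side (280, 237) [0.6524 0.0196 0.217 ]
```

View pics/z0.png

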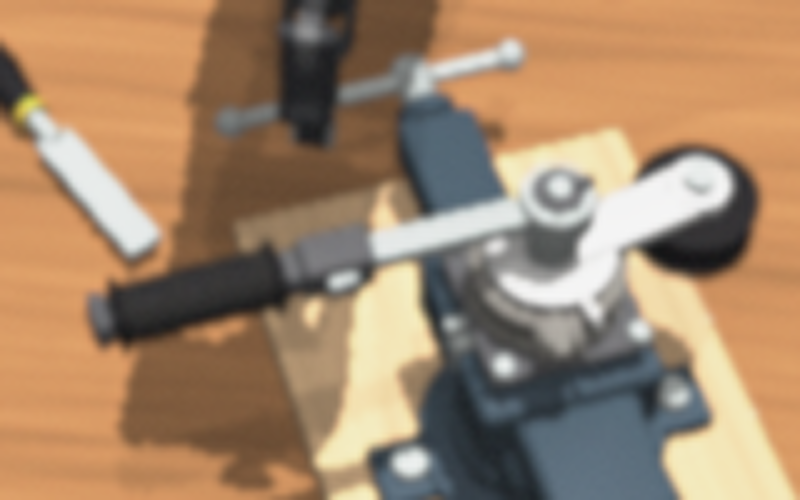

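View pics/z1.png

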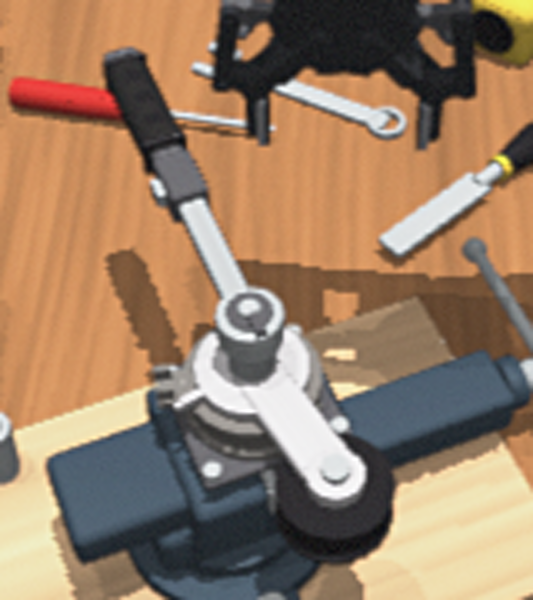

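Zoom shows the collar, grip, end cap and button (white, far side). Scene pixels: collar (327,241.4), grip (299.6,248.4), cap (279.6,253.4). Side pixels: collar (284.6,233), grip (273.5,213.6), cap about (267,197.5).

Run:
```python
from h import *
def tri(p,q):
    A=0;b=0
    for n,u in (("scene",p),("side",q)):
        o,d=ray(n,*u); d=d/np.linalg.norm(d); M=np.eye(3)-np.outer(d,d); A=A+M; b=b+M@o
    return np.linalg.solve(A,b)
P={}
for k,p,q in (("collar",(327,241.4),(284.6,233.1)),("grip",(299.6,248.4),(273.5,213.6)),("headtop",(371.6,227.6),(305,271.5))):
    print(k,tri(p,q),plane("scene",*p,.217),plane("side",*q,.217))
T=env.camera_info("wrist"); print(T)
im=env.snapshot("wrist"); cv2.imwrite("pics/w0.png",im[:,:,::-1])
```

```text
collar [0.6449 0.0159 0.2221] [0.6436 0.017  0.217 ] [0.6444 0.0088 0.217 ]
grip [ 0.6726 -0.0442  0.2175] [ 0.6726 -0.0441  0.217 ] [ 0.6725 -0.045   0.217 ]
headtop [0.5973 0.117  0.232 ] [0.588  0.1185 0.217 ] [0.5975 0.1036 0.217 ]
{'fx': 371.64829954431775, 'fy': 371.64829954431775, 'cx': 322.43681435063706, 'cy': 244.95079400974373, 'T': array([[ 1.    ,  0.001 , -0.0019,  0.55  ],
       [ 0.0004, -0.9554, -0.2953,  0.0753],
       [-0.0021,  0.2953, -0.9554,  0.3729],
       [ 0.    ,  0.    ,  0.    ,  1.    ]])}
```

View pics/w0.png

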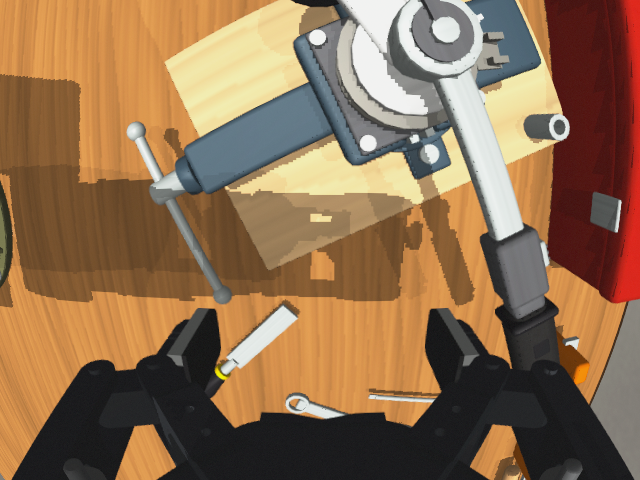

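Pivot ≈ (0.597,0.119), with the handle pointing at about -65°. The collar sits near (0.644,0.017). I'll raise, move over the collar and yaw, then check.

>>> {"op": "drive_tool", "data": {
  "linear": [
    [0,0,-0.8],
    [0,0,-0.8],
    [0.1,0.6,0],
    [0.1,0.6,0],
    [0.1,0.6,0],
    [0.1,0.6,0],
    [0.17,0.73,0],
    [0,0,0],
    [0,0,0]
  ],
  "rotation": [
    [0,0,0],
    [0,0,0],
    [0,0,0],
    [0,0,0],
    [0,0,0],
    [0,0,0],
    [0,0,0],
    [0,0,0],
    [0,0,0]
  ],
  "hand": [0,0,0,0,0,0,0,0,0]
}}

```text
time_s: 0.9
position: [0.6441, 0.0173, 0.2579]
ee_rot: [-0.001, 0.707, 0.707, -0.001]
contact_force: [0.1, -0.1, -0.0]
opening: 0.0852
grip_force: 0.0
```

>>> {"op": "drive_tool", "data": {
  "linear": [
    [0,0,0],
    [0,0,0],
    [0,0,0],
    [0,0,0],
    [0,0,0],
    [0,0,0],
    [0,0,0],
    [0,0,0]
  ],
  "rotation": [
    [0,0,-0.7],
    [0,0,-0.7],
    [0,0,-0.7],
    [0,0,-0.7],
    [0,0,-0.7],
    [0,0,-0.67],
    [0,0,0],
    [0,0,0]
  ],
  "hand": [0,0,0,0,0,0,0,0]
}}

```text
time_s: 1.57
position: [0.6434, 0.017, 0.2593]
ee_rot: [0.0, 0.538, 0.843, 0.0]
contact_force: [-0.8, -0.5, 0.2]
opening: 0.0856
grip_force: 0.0
```

Run:
```python
from h import *
from scipy.spatial.transform import Rotation as R
s=env.sense(); print(s["position"],s["ee_rot"],s["time_s"]); print(R.from_quat(np.roll(s["ee_rot"],-1)).as_matrix())
c=env.camera_info("wrist"); import pickle; pickle.dump(c,open("c1.pkl","wb"))
im=env.snapshot("wrist"); cv2.imwrite("pics/w1.png",im[:,:,::-1])
```

```text
[0.6434 0.017  0.2593] [0.     0.5381 0.8429 0.    ] 1.5667
[[-0.4209  0.9071  0.0001]
 [ 0.9071  0.4209  0.    ]
 [-0.      0.0001 -1.    ]]
```

View pics/w1.png

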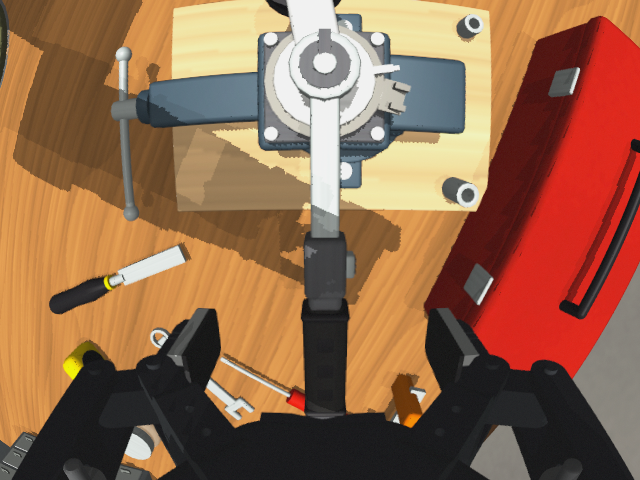

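The handle line is vertical at column ~325, and the pads are centred at ~323, so it's aligned. Next I'll check the position along the handle from the collar edges (rows 242 and 300) and the head centre (324,63).

Run:
```python
from h import *
import pickle; c=pickle.load(open("c1.pkl","rb")); s=env.sense()["position"]
u=np.array([.4209,-.9071]); n=np.array([.9071,.4209])
for k,x,y,z in (("inner low",325,234,.205),("inner top",325,240,.229),("outer top",325,298,.229),("btn",350,265,.217),("grip start",325,305,.230),("head",324,63,.234),("L",305,265,.229),("R",345,265,.229)):
    d=plane("wrist",x,y,z,c)[:2]-s[:2]; print(k,d@u,d@n)
```

```text
inner low -0.01527964696043094 0.001273455930536997
inner top -0.01856038850312618 0.0011225120431442989
outer top 0.015977017910299394 0.0012135203061693347
btn 0.00027106361649452404 0.015935602381564176
grip start 0.0199631699895869 0.0012197767080798436
head -0.11135367240917615 0.00048361187623034707
L -0.004157308430083783 -0.00989523880505458
R -0.0041635858018610064 0.012218006255901536
```

Aligned to ~1 mm. I'll descend and pinch.

>>> {"op": "drive_tool", "data": {
  "linear": [
    [0,0.03,0.5],
    [0,0,0.5],
    [0,0,0.5],
    [0,0,0.5],
    [0,0,0.03],
    [0,0,0],
    [0,0,0],
    [0,0,0],
    [0,0,0],
    [0,0,0],
    [0,0,0],
    [0,0,0],
    [0,0,0],
    [0,0,0],
    [0,0,0],
    [0,0,0]
  ],
  "rotation": [
    [0,0,0],
    [0,0,0],
    [0,0,0],
    [0,0,0],
    [0,0,0],
    [0,0,0],
    [0,0,0],
    [0,0,0],
    [0,0,0],
    [0,0,0],
    [0,0,0],
    [0,0,0],
    [0,0,0],
    [0,0,0],
    [0,0,0],
    [0,0,0]
  ],
  "hand": [0,0,0,0,0,0,1,1,1,1,1,1,1,1,1,1]
}}

```text
time_s: 2.95
position: [0.6448, 0.0174, 0.1992]
ee_rot: [0.0, 0.537, 0.843, 0.0]
contact_force: [-2.9, -0.9, 5.7]
opening: 0.022
grip_force: 60.9
```

Gripped (22 mm), button in. Now pull out about 92 mm.

>>> {"op": "drive_tool", "data": {
  "linear": [
    [-0.15,0,0],
    [-0.25,0,0],
    [-0.25,0,0],
    [-0.25,0,0],
    [-0.25,0,0],
    [-0.25,0,0],
    [-0.25,0,0],
    [-0.25,0,0],
    [-0.25,0,0],
    [-0.25,0,0],
    [-0.25,0,0],
    [-0.25,0,0],
    [-0.15,0,0],
    [0,0,0],
    [0,0,0]
  ],
  "rotation": [
    [0,0,0],
    [0,0,0],
    [0,0,0],
    [0,0,0],
    [0,0,0],
    [0,0,0],
    [0,0,0],
    [0,0,0],
    [0,0,0],
    [0,0,0],
    [0,0,0],
    [0,0,0],
    [0,0,0],
    [0,0,0],
    [0,0,0]
  ],
  "hand": [1,1,1,1,1,1,1,1,1,1,1,1,1,1,1]
}}

```text
time_s: 4.2
position: [0.6833, -0.0645, 0.1992]
ee_rot: [-0.0, 0.537, 0.844, 0.001]
contact_force: [-5.9, 6.0, 6.5]
opening: 0.0221
grip_force: 61.0
```

It moved 90.5 mm and is against the stop. I'll open and look.

>>> {"op": "drive_tool", "data": {
  "linear": [
    [0,0,0],
    [0,0,0],
    [0,0,0],
    [0,0,0],
    [0,0,0],
    [0,0,0],
    [0,0,0],
    [0,0,0]
  ],
  "rotation": [
    [0,0,0],
    [0,0,0],
    [0,0,0],
    [0,0,0],
    [0,0,0],
    [0,0,0],
    [0,0,0],
    [0,0,0]
  ],
  "hand": [0,0,0,0,0,0,0,0]
}}

```text
time_s: 4.87
position: [0.6834, -0.0655, 0.1982]
ee_rot: [0.0, 0.537, 0.843, -0.0]
contact_force: [0.1, 0.5, -0.4]
opening: 0.0854
grip_force: 0.0
```

Run:
```python
from h import *
s=env.sense(); print(s["position"],s["contact_force"],s["opening"])
im=env.snapshot("wrist"); cv2.imwrite("pics/w2.png",im[:,:,::-1])
```

```text
[ 0.6834 -0.0655  0.1982] [ 0.0841  0.4819 -0.436 ] 0.08542794662920526
```

View pics/w2.png

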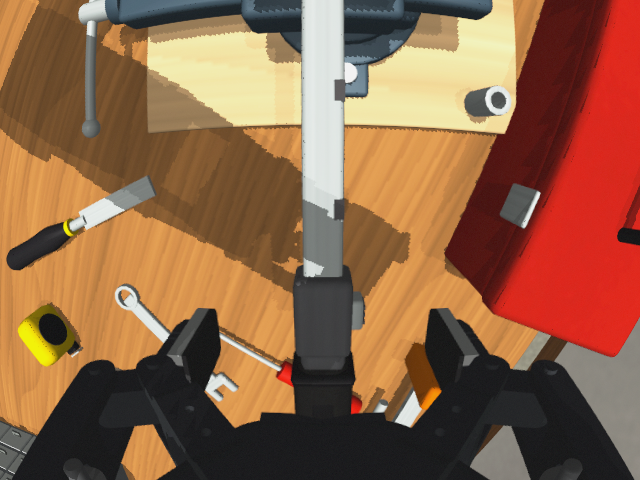

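The button is proud again at (358,310). Both notches of the bar are exposed, and the collar is centred between the pads. Now I'll move 68 mm out to the grip and close.

>>> {"op": "drive_tool", "data": {
  "linear": [
    [-0.45,0,0],
    [-0.45,0,0],
    [-0.45,0,0],
    [-0.45,0,0],
    [-0.45,0,0],
    [0,0,0],
    [0,0,0],
    [0,0,0],
    [0,0,0],
    [0,0,0],
    [0,0,0],
    [0,0,0],
    [0,0,0],
    [0,0,0],
    [0,0,0],
    [0,0,0]
  ],
  "rotation": [
    [0,0,0],
    [0,0,0],
    [0,0,0],
    [0,0,0],
    [0,0,0],
    [0,0,0],
    [0,0,0],
    [0,0,0],
    [0,0,0],
    [0,0,0],
    [0,0,0],
    [0,0,0],
    [0,0,0],
    [0,0,0],
    [0,0,0],
    [0,0,0]
  ],
  "hand": [0,0,0,0,0,0,1,1,1,1,1,1,1,1,1,1]
}}

```text
time_s: 6.25
position: [0.7119, -0.1261, 0.1987]
ee_rot: [-0.0, 0.537, 0.844, 0.0]
contact_force: [-4.3, 4.3, 5.3]
opening: 0.0263
grip_force: 60.8
```

Grip held. I'll swing clockwise on a 0.27 m arc, about 0.40 rad.

>>> {"op": "drive_tool", "data": {
  "linear": [
    [0.002,-0.18,0],
    [0.007,-0.36,0],
    [0.007,-0.36,0],
    [0.007,-0.36,0],
    [0.007,-0.36,0],
    [0.007,-0.36,0],
    [0.007,-0.36,0],
    [0.007,-0.36,0],
    [0.007,-0.36,0],
    [0.007,-0.36,0],
    [0.002,-0.18,0],
    [0,0,0],
    [0,0,0],
    [0,0,0],
    [0,0,0]
  ],
  "rotation": [
    [0,0,0.19],
    [0,0,0.382],
    [0,0,0.382],
    [0,0,0.382],
    [0,0,0.382],
    [0,0,0.382],
    [0,0,0.382],
    [0,0,0.382],
    [0,0,0.382],
    [0,0,0.382],
    [0,0,0.19],
    [0,0,0],
    [0,0,0],
    [0,0,0],
    [0,0,0]
  ],
  "hand": [1,1,1,1,1,1,1,1,1,1,1,1,1,1,1]
}}

```text
time_s: 7.5
position: [0.6089, -0.1514, 0.1987]
ee_rot: [0.001, 0.694, 0.72, 0.001]
contact_force: [10.3, 3.5, 1.1]
opening: 0.0262
grip_force: 60.6
```

Run:
```python
from h import *
s=env.sense(); p=s["position"]; print(p,s["ee_rot"],s["contact_force"],s["torque"],s["grip_force"])
v=p[:2]-[.5970,.1185]; v0=np.array([.7119,-.1261])-[.5970,.1185]
print(np.hypot(*v),np.arctan2(v0[1],v0[0])-np.arctan2(v[1],v[0]))
a=env.snapshot("scene")[195:275,310:430,::-1]; b=env.snapshot("side")[250:340,250:370,::-1]
cv2.imwrite("pics/e.png",np.hstack([cv2.resize(x,(400,int(400*x.shape[0]/120)),interpolation=cv2.INTER_CUBIC)[:266] for x in (a,b)]))
```

```text
[ 0.6089 -0.1514  0.1987] [0.0013 0.6936 0.7203 0.0013] [10.298   3.5344  1.1265] [ 0.5391 -1.4354  0.3638] 60.58590531349182
0.27012412428541893 0.39513798944246936
```

View pics/e.png

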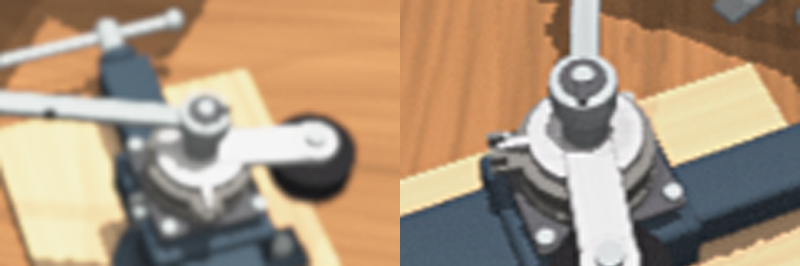

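The measured swing is 0.395 rad, with an 11 N reaction as expected. The pointer stands between the two lugs in both crops, near (207,197) and (510,142). I'm handing in.

```bash
python3 -c "
from bench import env
print(abs(env.sense()['joint_vel']).max()); print(env.hand_in())"
```

```text
0.0020975312538896824
the job is handed in; nothing more can be done
None
```

The job is handed in: the handle is pulled out to its second stop with the button out, and swung to about 0.395 rad (pointer between the marks), held still at about 60 N grip; no verdict was returned.

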